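Uncap the glaze spray can at the praline packing bench

TASK

The glaze spray can in the leaning stand is needed: lift its loose white cap off the can with the gripper and set it down gently, mouth down and flat, inside the larger of the two round steel cap holders, then let go. Do not drop the cap, do not push hard against the stand or its lamp, and leave the other things on the bench where they are.

Things in the scene. Friction and masses are not known exactly. Their poses are not given: they have to be found in the camera images.
- stand: Stand fixed to the bench: steel base plate 12 mm thick (x -65 to +145, y +-60 mm) and a grey sleeve that firmly holds an aluminium spray can, 52 mm diameter. The can leans 30 degrees from vertical: its axis points along (-0.5, 0, 0.866) in the stand's frame. Origin: on the bench, straight below the centre of the can's shoulder; z up, y level and square to the lean.
- lamp (a point): Centre of the white strip lamp bar over the can, 299 mm up, 18 mm to the stand's +x of its origin: 28 mm (x) by 130 mm (y) by 23 mm high. It is in the way of a gripper coming straight down on the cap. A dark arm, 18 mm wide, runs back at 305 to 317 mm from its +y end (stand's y +41 to +59 mm) to a square post at the stand's x +119 to +137 mm.
- shoulder (a point): Centre of the can's flat shoulder, on which the mouth of the cap rests; 158 mm above the bench. From it a steel dome (38 mm diameter, 20 mm long) and a black nozzle (11 mm diameter, to 34 mm from the shoulder) stand up along the can's axis, inside the cap.
- cap: Plain white cap, loose on the leaning can: round cup 50 mm outside diameter, 50 mm high, wall 2.5 mm, closed end 4 mm, about 30 g. Origin: centre of the mouth rim; z runs along its axis to the closed end (leaning 30 degrees with the can at first, up when it stands mouth down). Draw it along the can's axis at least 35 mm to clear the nozzle.
- holder: The larger cap holder: shallow round steel dish, fixed to the bench, 72 mm inside diameter, floor 4 mm above the bench, rim 14 mm above the bench, 84 mm outside diameter. Origin: on the bench at its centre; z up.
- holder_floor (a point): Centre of the larger holder's inner floor, 4 mm above the bench.
- small_holder: The smaller cap holder, fixed, same make: 40 mm inside diameter, 52 mm outside, rim 14 mm above the bench, with a small cap standing in it. Not to be used. Origin: on the bench at its centre.
- small_cap: Small white cap, 28 mm diameter, 30 mm high, standing mouth down in the smaller holder; leave it there. Origin: centre of its mouth rim.
- spare_can: A second spray can with a like white cap (fast on it), loose, standing upright on the bench, 52 mm diameter, 180 mm high; leave alone. Origin: centre of its underside.
- jar: Amber jar with a steel lid, 68 mm diameter, 85 mm high; leave alone. Origin: centre of its underside.
- bowl: White bowl, 90 mm diameter, 45 mm high, empty; leave alone. Origin: centre of its underside.
- spatula: Spatula with a wooden handle, 260 mm long, lying flat; leave alone. Its x axis runs along it.
Mind the look-alikes: they are no part of the job. Leave any blue or brown look-alike of the cap alone. What is shaped like the holder but blue is not meant.

How it is judged:
By the outcome, as a careful person would: the job done as asked, in the order asked, and still so for the second after the job is handed in, with the robot touching nothing.
It also fails if it takes over 40 s, if anything falls off the work surface, if the arm or the gripper's body presses on something with over 40 N, if the wrist force passes 120 N, or if a joint passes its speed limit or range.

ROBOT

A 6-joint arm with a two-finger parallel gripper is mounted at the origin on the work surface. World frame = base frame: x ahead of the robot, y to its left, z up, the work surface at z = 0. Lengths are in mm, angles in rad, forces in N, time in s.
With the tool pointing down it reaches from about 325 to 900 mm from the base axis. Payload 3.5 kg.
Tool frame: the origin (TCP) lies midway between the tips of the shut fingers; the grasp point (between the pads) lies r.hold_point_z behind it (r.hold_point_z is the distance from the TCP to the grasp point, in mm); z points along the fingers, y is the line along which they close (so a half turn about z gives the same grasp; the last joint's range is limited). The gripper opens to 85 mm and grips with 20 to 120 N. Pads are 22 mm wide; open, the fingers measure 114 mm over their backs; the gripper's body (76 mm by 85 mm) begins 54 mm behind the grasp point. The pads swing forward as they close: fully open they stand 13 mm farther back than shut.
Start: joints at [1.216, 0.276, -0.026, 1.268, 0, 1.467], TCP at [155.724, 605.287, 231.313] pointing down, gripper open.
Joint ranges: [-3.12, 3.12], [-0.85, 1.88], [-1.08, 1.24], [-1.95, 2.15], [-1.57, 1.53], [-3.14, 3.14]. Speed limits (rad/s): [2.57, 2.57, 3.14, 3.14, 3.14, 3.14].

INTERFACE

Orientations are given as a 3x3 rotation matrix whose columns are the frame's x, y, z axes.
In Python, from cell import r gives the robot as it stands.
- The arm moves only by the shell command python3 -m pendant 'ROWS'. ROWS is JSON, a list of rows, each an object with "slide": the shift along the tool's x, y, z in mm, a list of three; "turn": the turn about the tool's z in rad; "jaw": the finger opening in mm, from 0 to 85.4. A call has 1 to 20 rows; each row is the pose to reach, as a shift and turn from the pose commanded when the call began, along the tool's axes at that moment; what a row does not reach only later rows make up. A row lasts 1/8 s, in which the tool goes at most 62.5 mm and 10.7 degrees, less where a joint would pass 70% of its speed; a pose out of reach is approached as far as the arm can. A call with a gripper value outside its range is refused whole. The fingers move at their own pace and stop on an object; the grip force is fixed at half the most. Time passes only in rows, so rows that repeat a pose let the fingers close. It gives the time, the measured TCP pose, the force, the opening and the grip force at its end, in the units of the state.
- r.get_obs(): the state, without advancing time (a new reading comes with each control period).
- r.get_image(name): name is "scene" or "top" or "wrist"; returns a dict with "frame" (420x560x3 uint8, red, green, blue), "fx", "fy", "cx", "cy" (pixels), "k1" (the pictures are not rectified: a ray, as slopes to the right and down, at radius r is drawn at 1 + k1 r^2 times it, then the intrinsics apply), "xyz" and "rotation" of the camera in the world; the wrist camera has in their place "mount" (4x4, takes a point from camera to tool coordinates, whose origin is the TCP and whose axes are the flange's). Camera axes: x right, y down, z forward; pixel columns grow to the right and rows downward; lengths in mm; the calibration is good to about 2 mm. A picture is of the moment at which its call begins: read the wrist's pose just before it. There is no depth.
- r.sign_off(): hands the job in; it is judged then, once.
Trained networks look in the newest picture that a camera, given by its name, has taken for a name from the list of things; names that differ only in an ending like _2 or _b are one class to them, and where a whole thing is asked for, a point or a joint stands for the part that bears it (a point fixed in the world has none). Each returns a list of dicts, best first, with "p" (0 to 1); they miss things now and then, are a little off and sometimes report something else, mostly with a low value. They report only what shows in the picture. A call takes as long as a camera call. They do not tell look-alikes from the thing itself.
- r.find_in(target, camera): "point" ([x, y, z] in mm, in world coordinates, good to about 4 mm: the middle of the surface that is visible of it).
- r.silhouettes(target, camera): "region" (420x560 bool, what is visible of it).
- r.mark_of(target, camera): "point" ([x, y, z] in mm, in world coordinates, good to about 4 mm: a listed point, or the origin of a listed thing).
The state is a dict: "clock": time; "joint_pos": joint angles; "joint_velocities": joint speeds; "effort": joint torques, N m; "position": TCP position; "ee_rot": TCP orientation; "contact_force": force on the tool from outside, world axes, zero at the start; "wrist_torque": the same for the moment, N m; "width": finger opening in mm; "finger_force": force on a finger pad.
Only numpy, scipy, OpenCV 4.12 (cv2) and the standard library are available. Lean on these libraries where they do the work, as an engineer would, in place of code of your own. Each camera call takes 0.05 s, during which the arm holds its last target. There are 200 camera calls.

## Working session

There is one attempt and no reset: what is moved stays moved. The work goes in short steps, Python scripts to look and compute and a shell command to move; the robot and the scene stay as the last step left them, time stands still between calls to the robot, and variables do not carry over. Pictures are saved under pics/ and viewed, at most 10 in all, crops included, and the job is handed in when it is done.

```bash
mkdir -p pics; ls; python3 - <<'E'
from cell import r
import cv2
o=r.get_obs(); print(o['clock'],o['position'],o['ee_rot'],r.hold_point_z)
for c in ['scene','top']:
    im=r.get_image(c); cv2.imwrite(f'pics/{c}0.png',im['frame'][:,:,::-1])
    print(c,im['xyz'],im['rotation'],im['fx'])
    for n in ['stand','lamp','shoulder','cap','holder','holder_floor','small_holder','spare_can','jar','bowl']:
        print(c,n,[(round(d['p'],2),[round(float(v)) for v in d['point']]) for d in r.mark_of(n,c)])
E
```

```text
pics
0.0 [155.44029615 604.51717365 230.09644562] [[-9.68469581e-01  2.49130543e-01 -8.02324979e-04]
 [ 2.49131730e-01  9.68467103e-01 -2.20242203e-03]
 [ 2.28334753e-04 -2.33286335e-03 -9.99997253e-01]] 18.700000000000003
scene [1214.52707357  251.8931852  1112.98446979] [[-0.28967711  0.77468731 -0.5620914 ]
 [ 0.9570989   0.23016642 -0.17602589]
 [-0.00699046 -0.58896773 -0.80812632]] 487.4763673218055
scene stand [(0.86, [542, 207, 3])]
scene lamp [(0.71, [554, 213, 293]), (0.66, [540, 206, 160]), (0.36, [391, 371, 1])]
scene shoulder [(0.82, [538, 208, 158])]
scene cap [(0.69, [564, 77, 27]), (0.53, [384, 196, 22])]
scene holder [(0.81, [392, -141, -3]), (0.61, [534, -152, 1]), (0.57, [397, -313, -1]), (0.24, [515, -326, 3])]
scene holder_floor [(0.88, [392, -140, 2]), (0.66, [538, -145, 5]), (0.65, [397, -315, 4]), (0.51, [558, 213, 297])]
scene small_holder [(0.7, [511, -324, 3])]
scene spare_can [(0.85, [651, 369, 0])]
scene jar [(0.57, [701, -122, 1])]
scene bowl [(0.75, [397, -2, 1])]
top [ 354.82527367   20.03452014 1159.51328682] [[ 0.02452785 -0.98045989  0.19518401]
 [-0.99926657 -0.0183024   0.0336354 ]
 [-0.02940582 -0.19586586 -0.98018971]] 443.995930892764
top stand [(0.91, [540, 207, 0])]
top lamp [(0.82, [558, 214, 297])]
top shoulder [(0.83, [537, 204, 157]), (0.29, [532, -148, 4])]
top cap [(0.93, [542, 210, 160]), (0.9, [387, 194, 23]), (0.72, [563, 72, 24]), (0.25, [529, -150, -3])]
top holder [(0.83, [394, -313, 1]), (0.67, [532, -152, -2]), (0.62, [392, -144, 4])]
top holder_floor [(0.98, [396, -316, 2]), (0.81, [391, -140, 0]), (0.64, [532, -148, 5])]
top small_holder [(0.63, [512, -329, 4]), (0.52, [395, -1, 0]), (0.47, [515, -327, -2])]
top spare_can [(0.59, [658, 369, -2])]
top jar [(0.88, [699, -118, 5])]
top bowl [(0.76, [394, -5, 2])]
```

View pics/scene0.png

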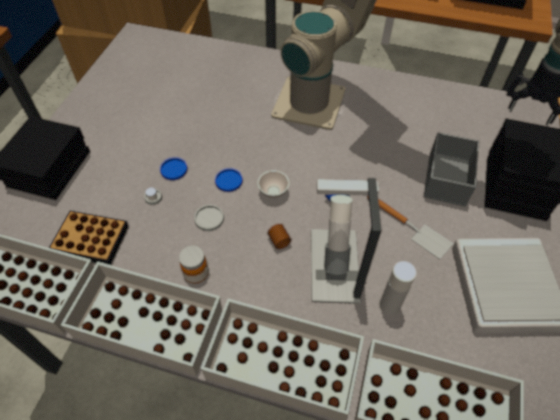

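View pics/top0.png

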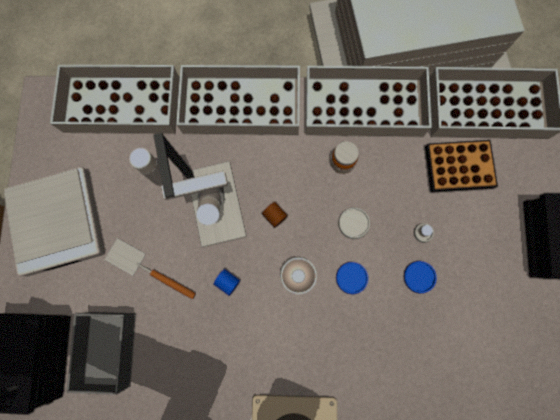

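The scene view shows the only non-blue large dish at (209,217), which puts it at about (533,-150). The blue dishes at (173,168) and (229,180) are decoys. In the top view the stand is at about (217,205), the cap at (208,213) and the lamp bar at (200,184). The cap lying down is brown in one place and blue in the other, so neither is ours.

Next I'll fit the stand's pose, in particular its yaw, and refine the dish position.

```bash
cat > h.py <<'E'
from cell import r
import numpy as np, cv2
from scipy.optimize import minimize
def proj(im,P):
    q=(np.asarray(P,float)-im['xyz'])@np.asarray(im['rotation']); s=q[:,:2]/q[:,2:]
    s=s*(1+im['k1']*(s**2).sum(1,keepdims=True)); return s*[im['fx'],im['fy']]+[im['cx'],im['cy']]
def hullmask(uv,S=1):
    m=np.zeros((420,560),np.uint8); cv2.fillConvexPoly(m,cv2.convexHull((uv*16).round().astype(np.int32)),1,shift=4); return m>0
def box(x,y,z): return np.array([[a,b,c] for a in x for b in y for c in z],float)
def cyl(rad,z0,z1):
    t=np.linspace(0,2*np.pi,40); return np.vstack([np.c_[rad*np.cos(t),rad*np.sin(t),0*t+z] for z in (z0,z1)])
def pose(p,P):
    c,s=np.cos(p[2]),np.sin(p[2]); return P@np.array([[c,s,0],[-s,c,0],[0,0,1]])+[p[0],p[1],0]
E
python3 - <<'E'
from h import *
ims={c:r.get_image(c) for c in ['scene','top']}
print('mount',np.round(r.get_image('wrist')['mount'],2).tolist())
lamp=box((4,32),(-65,65),(287.5,310.5))
reg={}
for c in ims:
  for n in ['lamp','holder','stand','cap']:
    for d in r.silhouettes(n,c)[:5]:
        m=d['region']; v,u=np.nonzero(m); print(c,n,round(d['p'],2),m.sum(),u.mean().round(1),v.mean().round(1),u.min(),u.max(),v.min(),v.max())
        reg.setdefault((c,n),[]).append(m)
np.save('reg.npy',reg,allow_pickle=True)
for c in ims:
  p=[540,207,0.0]; print(c,'lamp@yaw0',proj(ims[c],pose(p,lamp)).mean(0).round(),'holder',proj(ims[c],[[533,-150,10]]).round())
E
```

```text
mount [[-0.0, -0.95, -0.31, 79.28], [1.0, -0.0, 0.0, -0.74], [-0.0, -0.31, 0.95, -141.58], [0.0, 0.0, 0.0, 1.0]]
scene lamp 0.83 5459 343.4 246.7 311 381 177 303
scene holder 0.88 642 209.0 216.8 195 224 203 230
scene holder 0.84 519 173.5 168.1 160 187 157 179
scene holder 0.6 482 229.3 180.1 216 243 169 191
scene stand 0.75 5336 343.1 246.6 312 380 177 302
scene cap 0.63 478 340.4 207.6 331 350 195 221
scene cap 0.57 442 279.2 235.8 268 291 223 248
scene cap 0.44 36 329.6 195.8 326 334 194 199
top lamp 0.85 4322 202.9 191.8 154 244 134 246
top holder 0.83 795 352.2 277.8 337 368 263 293
top holder 0.66 805 353.6 222.7 338 369 207 238
top holder 0.61 876 419.1 276.9 403 436 261 293
top stand 0.89 4318 202.8 191.6 153 244 133 246
top cap 0.94 394 274.5 214.0 263 286 202 226
top cap 0.85 439 226.9 281.7 213 240 269 294
top cap 0.83 475 208.1 210.5 198 218 197 224
scene lamp@yaw0 [345. 187.] holder [[208. 217.]]
top lamp@yaw0 [196. 186.] holder [[354. 223.]]
```

```bash
python3 - <<'E'
from h import *
ims={c:r.get_image(c) for c in ['scene','top']}
reg=np.load('reg.npy',allow_pickle=True).item()
L=np.array([[.866,0,-.5],[0,1,0],[.5,0,.866]]).T @ np.eye(3)
ax=np.array([-.5,0,.866]); R=np.c_[[.866,0,.5],[0,1,0],ax]
capc=cyl(25,0,50)@R.T+[0,0,158]; can=cyl(26,-120,0)@R.T+[0,0,158]
parts=[box((-65,145),(-60,60),(0,12)),box((4,32),(-65,65),(287.5,310.5)),box((18,137),(41,59),(305,317)),box((119,137),(41,59),(12,317)),capc,can]
def blur(m): return cv2.GaussianBlur(m.astype(np.float32),(0,0),1.2)
tg={}
for c,k in (('scene',0),('top',2)):
    tg[c]=reg[c,'stand'][0]|reg[c,'cap'][k]
def ren(c,p):
    m=np.zeros((420,560),bool)
    for P in parts: m|=hullmask(proj(ims[c],pose(p,P)))
    return m
def cost(p,cs): return sum((abs(blur(ren(c,p))-blur(tg[c]))).sum() for c in cs)
def fit(f,best,step):
    s=np.array(step,float)
    res=minimize(f,best,method='Nelder-Mead',options=dict(initial_simplex=[best]+[list(np.array(best)+np.eye(len(s))[i]*s[i]) for i in range(len(s))],xatol=.01,fatol=.1)); return res.x,res.fun
for cs in (['scene','top'],['scene'],['top']):
    b=min((fit(lambda p:cost(p,cs),[540,207,y],[8,8,.08]) for y in (-.2,-.1,0,.1,.2,.3)),key=lambda t:t[1]); print(cs,b)
    if len(cs)==2: st=b[0]
hol=lambda p:sum(abs(blur(hullmask(proj(ims[c],cyl(42,0,14)+[p[0],p[1],0])))-blur(reg[c,'holder'][k])).sum() for c,k in (('scene',0),('top',1)))
print('holder',fit(hol,[533,-150],[6,6]))
for c in ims:
    f=ims[c]['frame'][:,:,::-1].copy()
    for P in parts: cv2.polylines(f,[cv2.convexHull(proj(ims[c],pose(st,P)).round().astype(np.int32))],True,(0,255,0),1)
    ims[c]=f
cv2.imwrite('pics/fit.png',np.hstack([cv2.resize(ims['scene'][160:320,280:400],None,fx=3,fy=3),cv2.resize(ims['top'][120:280,140:260],None,fx=3,fy=3)]))
E
```

```text
['scene', 'top'] (array([5.41656148e+02, 2.06328933e+02, 2.49643575e-01]), np.float64(1065.7943115234375))
['scene'] (array([5.36424035e+02, 2.04988096e+02, 2.49441422e-01]), np.float64(629.14990234375))
['top'] (array([5.44582392e+02, 2.05046975e+02, 2.73262697e-01]), np.float64(301.71917724609375))
holder (array([ 534.20053101, -148.94819641]), np.float64(169.60409545898438))
```

View pics/fit.png

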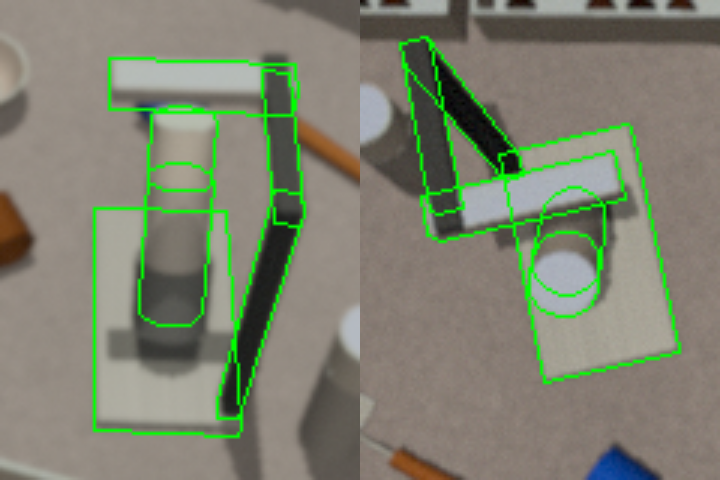

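The fit is good: stand at about (541.5, 206) with yaw about 0.255, dish at (534, -149). The tool can't be tilted. So I'll come in from the stand's -x side with the tool vertical, grip the cap's closed end just short of the lamp, and draw it out along the can's axis.

```bash
python3 -m pendant '[{"slide":[-60,-55,-30],"turn":-0.15,"jaw":85},{"slide":[-120,-110,-30],"turn":-0.3,"jaw":85},{"slide":[-180,-165,-30],"turn":-0.507,"jaw":85},{"slide":[-240,-220,-30],"turn":-0.507,"jaw":85},{"slide":[-300,-275,-30],"turn":-0.507,"jaw":85},{"slide":[-360,-330,-30],"turn":-0.507,"jaw":85},{"slide":[-377,-344,-30],"turn":-0.507,"jaw":85},{"slide":[-377,-344,-30],"turn":-0.507,"jaw":85},{"slide":[-377,-344,-30],"turn":-0.507,"jaw":85},{"slide":[-377,-344,-30],"turn":-0.507,"jaw":85},{"slide":[-377,-344,-30],"turn":-0.507,"jaw":85},{"slide":[-377,-344,-30],"turn":-0.507,"jaw":85}]'
cat > st.py <<'E'
from h import *
o=r.get_obs(); p=np.array(o['position']); S=np.array([541.5,206]); a=.255
ex=np.array([np.cos(a),np.sin(a)]); ey=np.array([-ex[1],ex[0]])
print('t',o['clock'],'stand xyz',((p[:2]-S)@ex).round(1),((p[:2]-S)@ey).round(1),p[2].round(1),'F',np.round(o['contact_force'],1),'w',o['width'],'ff',o['finger_force'])
print(np.round(o['ee_rot'],3).tolist(),np.round(o['joint_pos'],2))
E
python3 st.py
python3 - <<'E'
from h import *
im=r.get_image('wrist'); cv2.imwrite('pics/w1.png',im['frame'][:,:,::-1])
for n in ('cap','shoulder'):print(n,[(round(d['p'],2),np.round(d['point'],1)) for d in r.mark_of(n,'wrist')])
E
```

```text
clock: 3.25
position: [434.5, 179.1, 261.3]
ee_rot: [[-0.967, -0.254, -0.0], [-0.254, 0.967, 0.0], [0.0, 0.0, -1.0]]
contact_force: [-0.5, -0.2, -0.2]
width: 85.0
finger_force: 0.0
t 3.25 stand xyz -110.3 1.0 261.3 F [-0.5 -0.2 -0.2] w 84.96692022416872 ff 0.0
[[-0.967, -0.254, -0.0], [-0.254, 0.967, 0.0], [0.0, 0.0, -1.0]] [ 0.25 -0.02 -0.3   1.29  0.   -0.  ]
cap [(0.82, array([542.6, 207.3, 158.7])), (0.74, array([568.5,  78.9,  26.1])), (0.63, array([384.3, 197.7,  24.3]))]
shoulder []
```

View pics/w1.png

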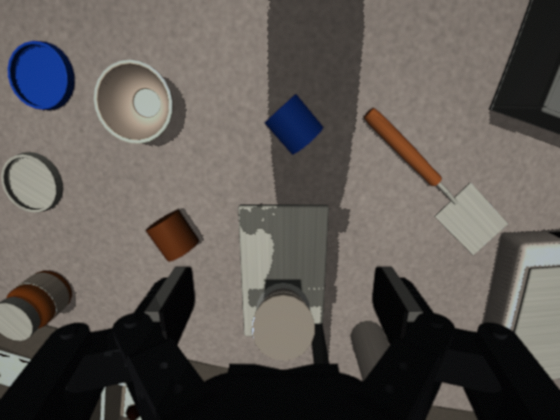

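The wrist view shows the cap's end circle at about (285,325), midway between the open fingers. I'll lower and go in to stand x -46.

```bash
python3 - <<'E'
from h import *
o=r.get_obs(); im=r.get_image('wrist'); M=np.array(im['mount'])
uv=np.array([[[285.,325.]]]); K=np.array([[im['fx'],0,im['cx']],[0,im['fy'],im['cy']],[0,0,1]])
s=((uv-[im['cx'],im['cy']])/[im['fx'],im['fy']])[0,0]; u=s.copy()
for _ in range(20): u=s/(1+im['k1']*(u@u))
R=np.array(o['ee_rot']); d=R@M[:3,:3]@[*u,1]; c=R@M[:3,3]+o['position']
P=c+d*(201.3-c[2])/d[2]; a=.255; q=P[:2]-[541.5,206]
print(P, 'stand x,y', q@[np.cos(a),np.sin(a)], q@[-np.sin(a),np.cos(a)])
E
python3 -m pendant '[{"slide":[0,0,45],"turn":0,"jaw":85},{"slide":[0,0,85],"turn":0,"jaw":85},{"slide":[0,0,85],"turn":0,"jaw":85},{"slide":[-20,0,85],"turn":0,"jaw":85},{"slide":[-40,0,85],"turn":0,"jaw":85},{"slide":[-55,0,85],"turn":0,"jaw":85},{"slide":[-64,0,85],"turn":0,"jaw":85},{"slide":[-64,0,85],"turn":0,"jaw":85},{"slide":[-64,0,85],"turn":0,"jaw":85}]'; python3 st.py
```

```text
[512.29035725 200.3030708  201.3       ] stand x,y -29.702123404121892 1.8552889876457859
clock: 4.58
position: [496.4, 194.2, 176.3]
ee_rot: [[-0.968, -0.253, -0.001], [-0.253, 0.968, -0.0], [0.001, 0.0, -1.0]]
contact_force: [-0.1, 0.2, 0.6]
width: 85.2
finger_force: 0.0
t 4.575 stand xyz -46.6 -0.0 176.3 F [-0.1  0.2  0.6] w 85.24940157598553 ff 0.0
[[-0.968, -0.253, -0.001], [-0.253, 0.968, -0.0], [0.001, 0.0, -1.0]] [ 0.25  0.15 -0.3   1.12  0.   -0.  ]
```

```bash
python3 -m pendant '[{"slide":[-3,0,0],"turn":0,"jaw":85},{"slide":[-6,0,0],"turn":0,"jaw":85},{"slide":[-8,0,0],"turn":0,"jaw":85},{"slide":[-8,0,0],"turn":0,"jaw":85}]' | grep -E 'pos|force'
python3 -m pendant '[{"slide":[-1,0,0],"turn":0,"jaw":85},{"slide":[-1,0,0],"turn":0,"jaw":85}]' | grep -E 'pos|contact'
python3 - <<'E'
from h import *
o=[r.get_image(c)['frame'][:,:,::-1] for c in ('scene','top')]
cv2.imwrite('pics/near.png',np.hstack([cv2.resize(o[0][120:280,270:400],None,fx=3,fy=3),cv2.resize(o[1][120:280,140:270],None,fx=3,fy=3)]))
E
```

```text
position: [504.9, 196.4, 176.3]
contact_force: [-0.7, -0.6, 0.4]
finger_force: 0.0
position: [505.8, 196.6, 176.3]
contact_force: [-0.5, -0.3, 0.2]
```

View pics/near.png

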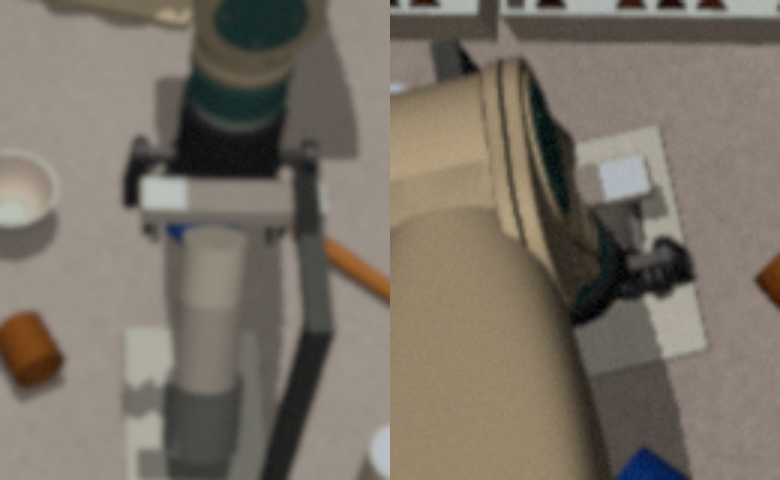

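The scene view shows the gripper just behind the lamp bar, with the fingers either side of the cap and no contact yet. I'll creep in 1 mm at a time, watching the force.

```bash
python3 -m pendant '[{"slide":[-1,0,0],"turn":0,"jaw":85},{"slide":[-1,0,0],"turn":0,"jaw":85}]' | grep -E 'pos|contact'
```

```text
position: [506.8, 196.9, 176.3]
contact_force: [-0.1, -0.1, 0.4]
```

```bash
python3 -m pendant '[{"slide":[-1,0,0],"turn":0,"jaw":85},{"slide":[-1,0,0],"turn":0,"jaw":85}]' | grep -E 'pos|contact'
```

```text
position: [507.8, 197.2, 176.3]
contact_force: [-0.8, 0.6, -0.4]
```

```bash
python3 -m pendant '[{"slide":[-1,0,0],"turn":0,"jaw":85},{"slide":[-1,0,0],"turn":0,"jaw":85}]' | grep -E 'pos|contact'
```

```text
position: [508.0, 197.2, 176.2]
contact_force: [-2.5, -1.4, 1.6]
```

```bash
python3 -m pendant '[{"slide":[-1,0,0],"turn":0,"jaw":85},{"slide":[-1,0,0],"turn":0,"jaw":85}]' | grep -E 'pos|contact'; python3 - <<'E'
from h import *
im=r.get_image('wrist'); cv2.imwrite('pics/w2.png',cv2.resize(im['frame'][200:,140:420,::-1],None,fx=2.6,fy=2.6))
E
```

```text
position: [507.8, 197.2, 176.2]
contact_force: [-7.4, -1.8, 4.0]
```

View pics/w2.png

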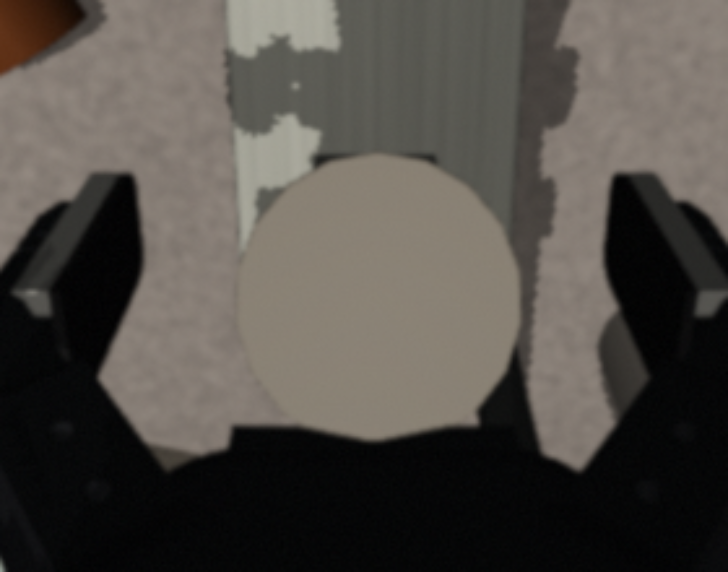

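The body meets the lamp at 2–7 N, which fixes stand x at about -34. The cap is centred between the fingers, with its midline just inside the pads' reach. I'll back off 1 mm and close.

```bash
python3 -m pendant '[{"slide":[1,0,0],"turn":0,"jaw":70},{"slide":[1,0,0],"turn":0,"jaw":56},{"slide":[1,0,0],"turn":0,"jaw":50},{"slide":[1,0,0],"turn":0,"jaw":44},{"slide":[1,0,0],"turn":0,"jaw":44},{"slide":[1,0,0],"turn":0,"jaw":44}]'; python3 st.py
```

```text
clock: 7.22
position: [508.1, 197.2, 176.8]
ee_rot: [[-0.968, -0.252, -0.001], [-0.252, 0.968, -0.0], [0.001, -0.0, -1.0]]
contact_force: [-6.0, -1.6, 6.0]
width: 47.1
finger_force: 60.7
t 7.225 stand xyz -34.5 -0.1 176.8 F [-6.  -1.6  6. ] w 47.09811426814852 ff 60.67490899935365
[[-0.968, -0.252, -0.001], [-0.252, 0.968, -0.0], [0.001, -0.0, -1.0]] [ 0.25  0.17 -0.28  1.12 -0.   -0.  ]
```

```bash
python3 - <<'E'
from h import *
im=r.get_image('wrist'); s=r.get_image('scene')['frame'][150:260,290:390,::-1]
cv2.imwrite('pics/w3.png',np.hstack([cv2.resize(im['frame'][240:400,190:370,::-1],(540,480)),cv2.resize(s,(260,286))[:,:].repeat(1,0) if 0 else cv2.copyMakeBorder(cv2.resize(s,(250,275)),0,205,0,0,0)]))
E
```

```text
(no output)
```

View pics/w3.png

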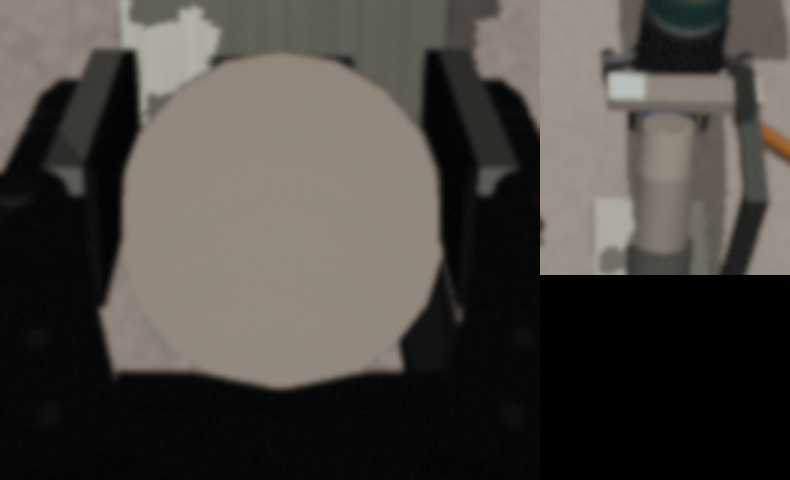

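The pads straddle the cap at its widest line (about row 200) and the cap hasn't shifted. I'll draw it gently along the axis and check the width.

```bash
python3 -m pendant '[{"slide":[1,0,-1.8],"turn":0,"jaw":44},{"slide":[2.5,0,-4.3],"turn":0,"jaw":44},{"slide":[4,0,-7],"turn":0,"jaw":44},{"slide":[5,0,-8.7],"turn":0,"jaw":44},{"slide":[5,0,-8.7],"turn":0,"jaw":44}]'; python3 - <<'E'
from h import *
im=r.get_image('wrist')['frame'][240:400,190:370,::-1]; s=r.get_image('scene')['frame'][150:260,290:390,::-1]
cv2.imwrite('pics/w4.png',np.hstack([cv2.resize(im,(400,356)),cv2.resize(s,(324,356))]))
E
```

```text
clock: 7.95
position: [504.0, 196.2, 185.2]
ee_rot: [[-0.968, -0.252, 0.001], [-0.252, 0.968, 0.0], [-0.001, -0.0, -1.0]]
contact_force: [0.1, 0.1, -1.3]
width: 47.0
finger_force: 61.5
```

View pics/w4.png

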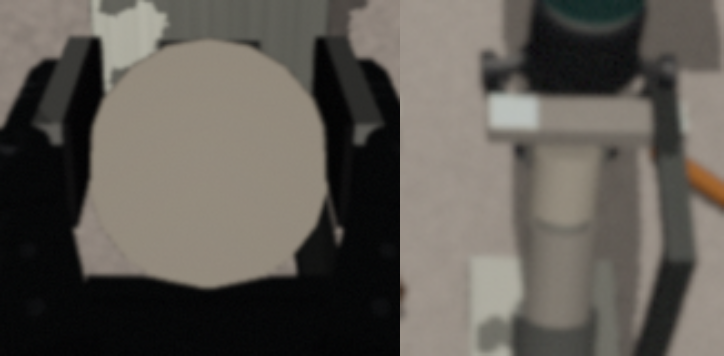

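The cap follows the gripper: the seam has opened at (565,225) in the right-hand view, and the force reads about the cap's weight. I'll draw it clear and then back away.

```bash
python3 -m pendant '[{"slide":[3,0,-5.2],"turn":0,"jaw":44},{"slide":[6,0,-10.4],"turn":0,"jaw":44},{"slide":[9,0,-15.6],"turn":0,"jaw":44},{"slide":[12,0,-20.8],"turn":0,"jaw":44},{"slide":[15,0,-26],"turn":0,"jaw":44},{"slide":[18,0,-31.2],"turn":0,"jaw":44},{"slide":[21,0,-36.4],"turn":0,"jaw":44},{"slide":[24,0,-41.6],"turn":0,"jaw":44},{"slide":[28,0,-48.5],"turn":0,"jaw":44},{"slide":[36,0,-55],"turn":0,"jaw":44},{"slide":[48,0,-58],"turn":0,"jaw":44},{"slide":[60,0,-58],"turn":0,"jaw":44},{"slide":[60,0,-58],"turn":0,"jaw":44}]'; python3 st.py; python3 - <<'E'
from h import *
for c in ('scene','top'): r.get_image(c); print(c,[(round(d['p'],2),np.round(d['point'])) for d in r.mark_of('cap',c)])
E
```

```text
clock: 9.68
position: [444.4, 180.7, 242.8]
ee_rot: [[-0.968, -0.253, -0.001], [-0.253, 0.968, -0.0], [0.001, -0.0, -1.0]]
contact_force: [0.2, -0.3, 0.1]
width: 47.0
finger_force: 61.5
t 9.675 stand xyz -100.3 0.0 242.8 F [ 0.2 -0.3  0.1] w 46.954678721820336 ff 61.499220449477434
[[-0.968, -0.253, -0.001], [-0.253, 0.968, -0.0], [0.001, -0.0, -1.0]] [ 0.25  0.01 -0.31  1.25 -0.   -0.  ]
scene [(0.93, array([564.,  77.,  27.])), (0.85, array([477., 186., 227.])), (0.53, array([388., 201.,  23.]))]
top [(0.73, array([384., 194.,  28.])), (0.58, array([562.,  72.,  23.])), (0.48, array([480., 193., 220.]))]
```

The cap is clear and its tilt in the grip hasn't changed: the mouth centre is 35 mm ahead of the tool and 19 mm below it. I'll carry it to just over the dish.

```bash
python3 -m pendant '[{"slide":[2,-20,0],"turn":0,"jaw":44},{"slide":[6,-60,0],"turn":0,"jaw":44},{"slide":[10,-100,0],"turn":0,"jaw":44},{"slide":[14,-145,0],"turn":0,"jaw":44},{"slide":[19,-190,0],"turn":0,"jaw":44},{"slide":[23,-235,0],"turn":0,"jaw":44},{"slide":[28,-280,20],"turn":0,"jaw":44},{"slide":[32,-320,50],"turn":0,"jaw":44},{"slide":[34,-342,90],"turn":0,"jaw":44},{"slide":[34,-342,130],"turn":0,"jaw":44},{"slide":[34,-342,160],"turn":0,"jaw":44},{"slide":[34,-342,175],"turn":0,"jaw":44},{"slide":[34,-342,175],"turn":0,"jaw":44},{"slide":[34,-342,175],"turn":0,"jaw":44}]'; python3 - <<'E'
from h import *
for c in ('scene','top','wrist'):
    r.get_image(c)
    for n in('cap','holder','holder_floor'): print(c,n,[(round(d['p'],2),np.round(d['point'])) for d in r.mark_of(n,c)][:4])
E
```

```text
clock: 11.62
position: [500.5, -159.0, 69.3]
ee_rot: [[-0.968, -0.253, 0.002], [-0.253, 0.968, -0.001], [-0.002, -0.002, -1.0]]
contact_force: [-0.3, 0.1, -0.1]
width: 46.7
finger_force: 61.6
scene cap [(0.9, array([ 533., -152.,   54.])), (0.75, array([388., 195.,  26.]))]
scene holder [(0.88, array([ 394., -312.,   -5.])), (0.61, array([ 393., -141.,   -1.]))]
scene holder_floor [(0.88, array([ 391., -142.,    1.])), (0.66, array([ 398., -314.,    3.])), (0.6, array([ 538., -148.,    6.]))]
top cap [(0.79, array([387., 194.,  28.])), (0.64, array([ 534., -147.,   49.])), (0.62, array([566.,  71.,  23.])), (0.45, array([393.,  -1.,   2.]))]
top holder [(0.55, array([ 394., -147.,    2.])), (0.48, array([ 395., -312.,    3.]))]
top holder_floor [(0.75, array([ 401., -315.,    3.])), (0.72, array([ 531., -150.,    3.])), (0.58, array([ 388., -141.,    1.]))]
wrist cap [(0.65, array([ 530., -146.,   53.])), (0.58, array([567.,  77.,  30.]))]
wrist holder [(0.88, array([ 393., -141.,   -3.])), (0.67, array([ 397., -314.,   -1.])), (0.61, array([ 535., -146.,    3.]))]
wrist holder_floor [(0.81, array([ 391., -142.,    5.])), (0.75, array([ 393., -317.,    5.])), (0.58, array([ 531., -154.,    2.]))]
```

```bash
python3 -m pendant '[{"slide":[2,0,15],"turn":0,"jaw":44},{"slide":[2,0,27],"turn":0,"jaw":44},{"slide":[2,0,31],"turn":0,"jaw":44},{"slide":[2,0,31],"turn":0,"jaw":44},{"slide":[2,0,31],"turn":0,"jaw":44}]' | grep -E 'pos|for|wid'; python3 -m pendant '[{"slide":[0,0,1],"turn":0,"jaw":44},{"slide":[0,0,2],"turn":0,"jaw":44},{"slide":[0,0,2],"turn":0,"jaw":44}]' | grep -E 'pos|contact'
```

```text
position: [497.6, -159.2, 37.2]
contact_force: [-0.7, -0.5, -0.6]
width: 47.3
finger_force: 61.5
position: [497.6, -159.2, 35.3]
contact_force: [-0.4, 0.6, 2.5]
```

Contact is exactly where I predicted, at 2.5 N. I'll rock the cap upright by moving toward stand +x along the arc about its touching rim, first halfway.

```bash
python3 -m pendant '[{"slide":[-2,0,1.5],"turn":0,"jaw":44},{"slide":[-4.8,0,1.5],"turn":0,"jaw":44},{"slide":[-7,0,1.7],"turn":0,"jaw":44},{"slide":[-9.5,0,1.8],"turn":0,"jaw":44},{"slide":[-12,0,2.2],"turn":0,"jaw":44},{"slide":[-14.2,0,2.6],"turn":0,"jaw":44},{"slide":[-14.2,0,2.6],"turn":0,"jaw":44}]'; python3 - <<'E'
from h import *
for c in ('scene','top','wrist'):
    r.get_image(c); print(c,[(round(d['p'],2),np.round(d['point'])) for d in r.mark_of('cap',c)][:4])
a=cv2.resize(r.get_image('wrist')['frame'][200:,140:420,::-1],(420,330)); b=cv2.resize(r.get_image('scene')['frame'][150:260,150:270,::-1],(360,330))
cv2.imwrite('pics/w5.png',np.hstack([a,b]))
E
```

```text
clock: 14.1
position: [511.2, -155.9, 33.7]
ee_rot: [[-0.968, -0.252, 0.0], [-0.252, 0.968, -0.001], [0.0, -0.001, -1.0]]
contact_force: [-2.5, -0.0, 9.3]
width: 47.2
finger_force: 68.5
scene [(0.8, array([563.,  74.,  26.])), (0.62, array([ 534., -151.,   12.])), (0.52, array([390., 197.,  22.])), (0.17, array([541., 210.,  -0.]))]
top [(0.87, array([387., 192.,  23.])), (0.7, array([655., 370.,  -3.])), (0.56, array([563.,  73.,  25.])), (0.5, array([ 538., -144.,    6.]))]
wrist [(0.69, array([ 531., -149.,   12.]))]
```

View pics/w5.png

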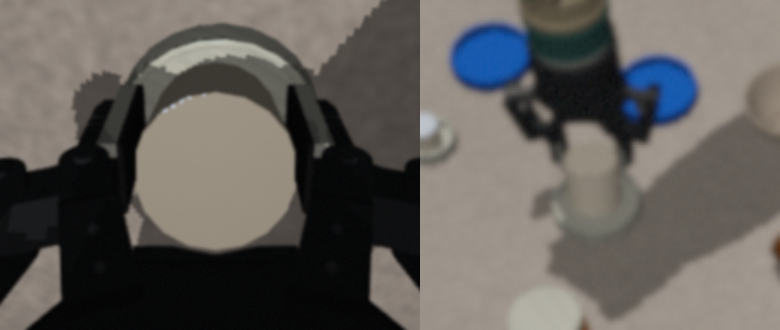

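The cap is inside the steel dish and rocking up. The mouth centre is now about 23 mm ahead of the tool (it was 35), and the force is 9 N. I'll finish the arc.

```bash
python3 -m pendant '[{"slide":[-2.3,0,0.5],"turn":0,"jaw":44},{"slide":[-4.6,0,1.1],"turn":0,"jaw":44},{"slide":[-7,0,1.9],"turn":0,"jaw":44},{"slide":[-9,0,2.8],"turn":0,"jaw":44},{"slide":[-11.5,0,3.8],"turn":0,"jaw":44},{"slide":[-13.6,0,4.7],"turn":0,"jaw":44},{"slide":[-13.6,0,4.7],"turn":0,"jaw":44}]'; python3 - <<'E'
from h import *
for c in ('scene','top','wrist'):
    r.get_image(c); print(c,[(round(d['p'],2),np.round(d['point'])) for d in r.mark_of('cap',c)][:4])
E
```

```text
clock: 15.38
position: [522.1, -153.2, 29.7]
ee_rot: [[-0.968, -0.251, -0.005], [-0.251, 0.968, -0.004], [0.006, -0.002, -1.0]]
contact_force: [-9.5, -1.9, 19.0]
width: 45.3
finger_force: 57.5
scene [(0.75, array([ 535., -152.,    8.])), (0.65, array([386., 198.,  23.])), (0.64, array([649., 368.,   2.])), (0.58, array([565.,  77.,  22.]))]
top [(0.84, array([388., 194.,  28.])), (0.74, array([564.,  73.,  23.])), (0.44, array([392.,   0.,   4.]))]
wrist [(0.67, array([ 539., -148.,    7.]))]
```

The cap is nearly upright at 19 N with the mouth on the floor. I'll ease the pressure, then open slowly.

```bash
python3 -m pendant '[{"slide":[0,0,-1],"turn":0,"jaw":44},{"slide":[0.5,0,-1.5],"turn":0,"jaw":44},{"slide":[0.5,0,-1.5],"turn":0,"jaw":44}]'; python3 -m pendant '[{"slide":[0,0,-0.5],"turn":0,"jaw":46},{"slide":[0,0,-0.5],"turn":0,"jaw":48},{"slide":[0,0,-0.5],"turn":0,"jaw":50},{"slide":[0,0,-0.5],"turn":0,"jaw":52},{"slide":[0,0,-0.5],"turn":0,"jaw":54},{"slide":[0,0,-0.5],"turn":0,"jaw":58}]'; python3 - <<'E'
from h import *
for c in ('scene','wrist'):
    r.get_image(c); print(c,[(round(d['p'],2),np.round(d['point'])) for d in r.mark_of('cap',c)][:4])
E
```

```text
clock: 16.05
position: [523.3, -152.9, 29.8]
ee_rot: [[-0.968, -0.252, -0.001], [-0.252, 0.968, -0.002], [0.001, -0.002, -1.0]]
contact_force: [-3.2, -1.7, 7.0]
width: 45.2
finger_force: 58.7
clock: 16.8
position: [523.7, -152.1, 29.6]
ee_rot: [[-0.968, -0.252, -0.0], [-0.252, 0.968, 0.0], [-0.0, 0.0, -1.0]]
contact_force: [-0.2, -0.4, 0.3]
width: 58.2
finger_force: 0.0
scene [(0.85, array([ 541., -151.,    6.])), (0.62, array([387., 196.,  23.])), (0.61, array([564.,  79.,  25.])), (0.6, array([395.,  -2.,   3.]))]
wrist [(0.62, array([ 544., -148.,    6.]))]
```

```bash
python3 -m pendant '[{"slide":[0,0,0],"turn":0,"jaw":72},{"slide":[0,0,0],"turn":0,"jaw":85},{"slide":[0,0,-1],"turn":0,"jaw":85},{"slide":[0,0,-15],"turn":0,"jaw":85},{"slide":[0,0,-45],"turn":0,"jaw":85},{"slide":[40,0,-90],"turn":0,"jaw":85},{"slide":[80,0,-140],"turn":0,"jaw":85},{"slide":[100,0,-160],"turn":0,"jaw":85},{"slide":[100,0,-160],"turn":0,"jaw":85},{"slide":[100,0,-160],"turn":0,"jaw":85}]'; python3 - <<'E'
from h import *
I={}
for c in ('scene','top','wrist'):
    I[c]=r.get_image(c); print(c,[(round(d['p'],2),np.round(d['point'])) for d in r.mark_of('cap',c)][:4])
I=[I['wrist']['frame'][:,:,::-1],I['scene']['frame'][180:240,180:240,::-1],I['top']['frame'][190:250,320:380,::-1]]
cv2.imwrite('pics/end.png',np.hstack([cv2.resize(I[0],(440,330)),np.vstack([cv2.resize(i,(165,165)) for i in I[1:]])]))
E
```

```text
clock: 18.25
position: [427.2, -177.3, 189.7]
ee_rot: [[-0.968, -0.252, 0.001], [-0.252, 0.968, 0.0], [-0.001, -0.0, -1.0]]
contact_force: [-0.5, -0.0, 0.4]
width: 84.8
finger_force: 0.0
scene [(0.79, array([ 539., -149.,    7.])), (0.65, array([564.,  75.,  28.])), (0.5, array([388., 195.,  26.]))]
top [(0.87, array([562.,  74.,  22.])), (0.81, array([387., 194.,  27.])), (0.58, array([ 542., -142.,    7.]))]
wrist [(0.93, array([ 539., -146.,    8.]))]
```

View pics/end.png

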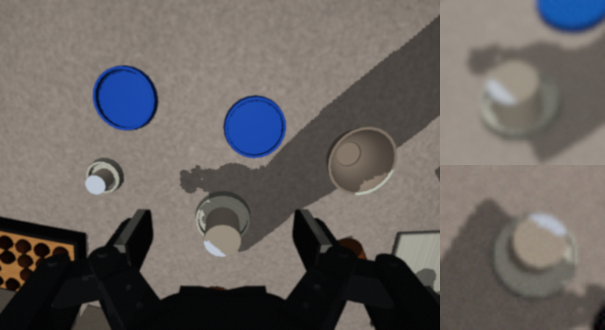

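The wrist view shows the cap standing in the steel dish at about (222,225). I'll check with the silhouettes that it is flat.

```bash
python3 - <<'E'
from h import *
from scipy.spatial.transform import Rotation as Rt
T=[]
for c in ('scene','top','wrist'):
    o=r.get_obs(); im=r.get_image(c)
    if c=='wrist':
        M=np.array(im['mount']);R=np.array(o['ee_rot']); im['xyz']=R@M[:3,3]+o['position']; im['rotation']=R@M[:3,:3]
    for d in r.silhouettes('cap',c):
        v,u=np.nonzero(d['region']); w=proj(im,[[539,-147,29]])[0]
        if abs(u.mean()-w[0])+abs(v.mean()-w[1])<20: T.append((c,im,d['region'])); print(c,d['region'].sum()); break
b=lambda m:cv2.GaussianBlur(m.astype(np.float32),(0,0),1.2)
for tilt in (0,1):
    def f(p):
        R=Rt.from_rotvec([p[2],p[3],0]).as_matrix() if tilt else np.eye(3)
        P=cyl(25,0,50)@R.T+[p[0],p[1],4]
        return sum(abs(b(hullmask(proj(im,P)))-b(m)).sum() for _,im,m in T)
    s=np.array([[538,-148,0,0],[543,-148,0,0],[538,-143,0,0],[538,-148,.1,0],[538,-148,0,.1]],float)
    q=minimize(f,s[0],method='Nelder-Mead',options=dict(initial_simplex=s,maxiter=600)); print(tilt,q.x.round(3),q.fun)
E
```

```text
scene 415
top 374
wrist 2422
0 [ 5.40339e+02 -1.48226e+02 -3.20000e-02  6.60000e-02] 292.48577880859375
1 [ 5.42260e+02 -1.47394e+02  4.30000e-02 -1.00000e-01] 255.5037841796875
```

```bash
python3 - <<'E'
from h import *
from scipy.spatial.transform import Rotation as Rt
T={};D={}
for c in ('scene','top','wrist'):
    o=r.get_obs(); im=r.get_image(c)
    if c=='wrist':
        M=np.array(im['mount']);R=np.array(o['ee_rot']); im['xyz']=R@M[:3,3]+o['position']; im['rotation']=R@M[:3,:3]
    w=proj(im,[[539,-147,29]])[0]
    for n,S in (('cap',T),('holder',D)):
      for d in r.silhouettes(n,c):
        v,u=np.nonzero(d['region'])
        if np.hypot(u.mean()-w[0],v.mean()-w[1])<25: S[c]=(im,d['region']); break
b=lambda m:cv2.GaussianBlur(m.astype(np.float32),(0,0),1.2)
nm=lambda f,x:minimize(f,x,method='Nelder-Mead',options=dict(initial_simplex=[x,[x[0]+4,x[1]],[x[0],x[1]+4]]))
for c in T:
  im,m=T[c]
  for t in (.1,0,-.05,-.1,-.15,-.2):
    R=Rt.from_rotvec(t*np.array([-.25,.97,0])).as_matrix()
    f=lambda p:abs(b(hullmask(proj(im,cyl(25,0,50)@R.T+[p[0],p[1],4+25*abs(np.sin(t))])))-b(m)).sum()
    q=nm(f,[540,-148]); print(c,t,q.x.round(1),round(q.fun))
  if c in D:
    im,m2=D[c]; m2=m2|m
    f=lambda p:abs(b(hullmask(proj(im,cyl(42,0,14)+[p[0],p[1],0]))|m)-b(m2)).sum()
    q=nm(f,[534,-149]); print(c,'dish',q.x.round(1),round(q.fun))
E
```

```text
scene 0.1 [ 536.8 -147.8] 32
scene 0 [ 538.6 -146.5] 45
scene -0.05 [ 541.1 -145.2] 51
scene -0.1 [ 539.  -145.8] 53
scene -0.15 [ 541.3 -145.2] 56
scene -0.2 [ 543.2 -144.8] 62
scene dish [ 529.1 -148.8] 68
top 0.1 [ 539.3 -149.4] 49
top 0 [ 543.5 -149. ] 27
top -0.05 [ 545.  -147.9] 25
top -0.1 [ 546.3 -147.7] 28
top -0.15 [ 546.8 -146.3] 43
top -0.2 [ 548.8 -145.9] 58
top dish [ 535.1 -150.1] 68
wrist 0.1 [ 537.8 -147.7] 308
wrist 0 [ 539.3 -147.3] 196
wrist -0.05 [ 539.4 -147.5] 180
wrist -0.1 [ 540.5 -147.6] 144
wrist -0.15 [ 540.3 -148.5] 110
wrist -0.2 [ 541.  -147.8] 99
```

The tilt is ambiguous, since the cap sits about 6–9 mm off centre. There's time for a robust fix: re-grip it centrally, ease it toward the dish centre and let go again. First I'll go above it and measure from there.

```bash
python3 -m pendant '[{"slide":[-30,0,0],"turn":0,"jaw":85},{"slide":[-70,0,20],"turn":0,"jaw":85},{"slide":[-100,1,50],"turn":0,"jaw":85},{"slide":[-115,1,80],"turn":0,"jaw":85},{"slide":[-115,1,90],"turn":0,"jaw":85},{"slide":[-115,1,90],"turn":0,"jaw":85}]'; cat > tl.py <<'E'
from h import *
from scipy.spatial.transform import Rotation as Rt
o=r.get_obs(); im=r.get_image('wrist'); M=np.array(im['mount']);R0=np.array(o['ee_rot']); im['xyz']=R0@M[:3,3]+o['position']; im['rotation']=R0@M[:3,:3]
w=proj(im,[[539,-147,40]])[0]; print('exp',w.round())
b=lambda m:cv2.GaussianBlur(m.astype(np.float32),(0,0),1.2)
g=None
for d in r.silhouettes('cap','wrist'):
    v,u=np.nonzero(d['region']); print(round(d['p'],2),d['region'].sum(),u.mean().round(),v.mean().round(),v.min(),v.max())
    if np.hypot(u.mean()-w[0],v.mean()-w[1])<60 and g is None: g=d['region']
vm=np.nonzero(g)[0].max(); keep=np.ones_like(g)
for t in (.1,0,-.05,-.1,-.15,-.2,-.25):
    R=Rt.from_rotvec(t*np.array([-.25,.97,0])).as_matrix()
    f=lambda p:abs(b(hullmask(proj(im,cyl(25,0,50)@R.T+[p[0],p[1],4+25*abs(np.sin(t))])))-b(g))[:vm-3].sum()
    x=[540,-148]; q=minimize(f,x,method='Nelder-Mead',options=dict(initial_simplex=[x,[544,-148],[540,-144]])); print(t,q.x.round(1),round(q.fun))
E
python3 tl.py
```

```text
clock: 20.05
position: [536.7, -147.2, 99.2]
ee_rot: [[-0.968, -0.252, -0.002], [-0.252, 0.968, 0.001], [0.002, 0.001, -1.0]]
contact_force: [0.1, 0.1, 1.2]
width: 85.2
finger_force: 0.0
exp [283. 232.]
0.92 5219 519.0 291.0 250 334
0.9 5200 282.0 231.0 186 273
0.1 [ 539.6 -148.2] 348
0 [ 540.7 -147.8] 203
-0.05 [ 540.9 -147.8] 193
-0.1 [ 540.7 -147.6] 222
-0.15 [ 541.3 -148. ] 321
-0.2 [ 542.6 -147.6] 475
-0.25 [ 544.6 -146.7] 589
```

From close above, the best fit is a tilt of about 0, and a rim-resting tilt of 0.2 is clearly ruled out. So the cap stands flat on the dish floor and needs no re-grip. I'll retreat and hand in.

```bash
python3 -m pendant '[{"slide":[0,0,-30],"turn":0,"jaw":85},{"slide":[20,0,-70],"turn":0,"jaw":85},{"slide":[60,0,-110],"turn":0,"jaw":85},{"slide":[60,0,-110],"turn":0,"jaw":85},{"slide":[60,0,-110],"turn":0,"jaw":85}]'; python3 -c "
from cell import r
for c in('scene','top'):
    r.get_image(c); print([(d['p'],d['point']) for d in r.mark_of('cap',c)][:4])
print(r.sign_off())"
```

```text
clock: 20.78
position: [480.1, -162.9, 210.8]
ee_rot: [[-0.968, -0.252, 0.003], [-0.252, 0.968, -0.001], [-0.002, -0.002, -1.0]]
contact_force: [-1.1, -0.6, 0.5]
width: 85.0
finger_force: 0.0
[(0.87, [540.1, -149.8, 7.4]), (0.71, [387.3, 196.3, 25.0]), (0.7, [561.4, 76.4, 26.7])]
[(0.97, [564.3, 74.9, 26.6]), (0.9, [541.5, -147.5, 3.8]), (0.61, [386.9, 191.6, 29.4]), (0.25, [539.8, 206.8, -2.7])]
the job is handed in; nothing more can be done
None
```

The white cap is off the can and, by the camera fits, stands mouth down and flat in the larger steel holder, about 6 mm off centre; I let go and handed the job in at about 21 s, after touching the lamp lightly (about 8 N) and pressing the cap into the dish with up to about 21 N.

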